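# Tap the carrier block home against its hidden stop

## Task

Pick up the orange-handled screwdriver and, with its tip only, nudge the blue carrier block along its guide into the black hood in small, gentle taps of a centimetre or less, drawing the tip back off the block after each, until you feel it come fully home against the stop hidden inside. Do not ram it against the stop or touch the block with the gripper, then lay the screwdriver back on its rubber mat. Leave the bottle and the beaker where they stand.

Things in the scene. Friction and masses are not known exactly. Their poses are not given: they have to be found in the camera images.
- bed: fixed aluminium slide bed, 100 (x) x 230 (y) x 12 mm, origin at the centre of its underside. A 47 mm wide guide channel runs along y down its middle (floor 12 mm above the bench) between two 10 mm wide steel fences, tops 24 mm above the bench. The block is pushed along the bed's -y. Its far part, y = +20 to -113 mm, lies under a closed black hood 80 mm wide and 70 mm high.
- mouth (a point): middle of the channel floor at the hood's open mouth (bed y = +20 mm); opening 50 mm wide, clear to 46 mm above the bench. A stop with a stiff rubber-backed pad (yields about 1 mm per 6 N) is clamped in the hood behind it, unseen, at a place that differs every time: the block comes home after 45 to 85 mm of travel.
- block: loose blue carrier block, two glass windows on top, 44 (x) x 60 (y) x 30 mm, about 0.45 kg, in the channel with 1.5 mm play each side, axes as the bed's. Origin at the centre of its underside; flat rear face to tap at its y = +30 mm. Slides under roughly 2 to 6 N, stays where left; against the stop the force climbs about 6 N per mm. Over 20 N on it counts as ramming.
- touch_pin (a joint): travel in m of the light spring pin (under 1 N, too weak to move the block) in the face of the hidden stop: 0 = out by 3 mm (block not there), 0.003 = pressed flush (block home). Out of sight.
- screwdriver: loose screwdriver, 180 mm long, 0.07 kg, lying flat on the mat. Origin at the middle of its length on its underside; tip towards its -y, axis 12 mm above the origin. Orange handle 24 mm across from y = +5 to +90 mm (grip it across x at about y = +45 mm); round steel shaft 6 mm thick from y = +5 to -93 mm.
- tip (a point): end of the screwdriver's shaft, on its axis
- mat: fixed black rubber mat, 120 (x) x 200 (y) x 3 mm, origin at the centre of its underside; the screwdriver lies on it along its y, roughly centred
- bottle_blue: bystander: loose clear bottle with blue cap, 56 x 56 x 111 mm, origin at the centre of its underside, on the bed's +x side beside the hood
- beaker_50: bystander: loose clear beaker, 46 x 46 x 56 mm, origin at the centre of its underside, on the bed's +x side, nearer the open end
There are look-alikes about, which are no part of the job. Of the things that look like the block, the larger one is meant.

How it is judged:
By the outcome, as a careful person would: the job done as asked, in the order asked, and still so for the second after the job is handed in, with the robot touching nothing.
It also fails if it takes over 72 s, if anything falls off the work surface, if the arm or the gripper's body presses on something with over 40 N, if the wrist force passes 120 N, or if a joint passes its speed limit or range.

## Robot

A 7-joint arm with a two-finger parallel gripper is mounted at the origin on the work surface; the furniture and walls round the work are solid. World frame = base frame: x ahead of the robot, y to its left, z up, the work surface at z = 0. Lengths are in m, angles in rad, forces in N, time in s.
With the tool pointing down it reaches from about 0.4 to 0.85 m from the base axis. Payload 4.5 kg.
Tool frame: the origin (TCP) lies at the very end of the fingers, on their centre line; the grasp point (between the pads) lies 19 mm behind it (tcp_to_grasp is the z of the grasp point in the tool frame, in m); z points along the fingers, y is the line along which they close (so a half turn about z gives the same grasp; the last joint's range is limited). The gripper opens to 88 mm and grips with 3 to 60 N. Pads are 18 mm wide; open, the fingers measure 123 mm over their backs; the gripper's body (75 mm by 187 mm) begins 45 mm behind the grasp point.
Start: joints at [-1.222, 0.689, -0.195, 1.565, 0.157, 0.902, -0.215], TCP at [0.193, 0.594, 0.239] pointing down, gripper open.
Joint ranges: [-3.01, 3.01], [-0.46, 2.08], [-1.47, 1.51], [0.13, 2.56], [-1, 4.14], [0.04, 2.09], [-2.66, 2.66]. Speed limits (rad/s): [2.57, 2.57, 3.14, 3.14, 3.14, 3.14, 3.14].

## Interface

Orientations are given as a unit quaternion [x, y, z, w].
In Python, from plant import * gives the robot as it stands. The module is installed in compiled form; this text tells all that it offers.
- The arm moves only by the shell command python3 -m jog 'ROWS' [OPENING] [FORCE]. ROWS is JSON, a list that holds one entry, the list of rows, each a list of 6 numbers: the shift along the tool's x, y, z in m, then the turn, a rotation vector about the tool's x, y, z in rad. In form: [[[dx, dy, dz, ax, ay, az], ...]]. A call has 1 to 12 rows; each row shifts and turns the commanded pose from where the row before left it, along the tool's axes as they then stand; what a row does not reach is not made up. A row lasts 1/8 s, in which the tool goes at most 62.5 mm and 10.7 degrees, less where a joint would pass 70% of its speed; a pose out of reach is approached as far as the arm can. A call with a gripper value outside its range is refused whole. OPENING is the finger opening in m, from 0 to 0.0881, set as the call begins (- or left out, the last holds). The fingers move at their own pace and stop on an object; FORCE is the grip in N (left out, the last holds). Time passes only in rows, so rows that do not move let the fingers close. It gives the time, the measured TCP pose, the force, the opening and the grip force at its end, in the units of the state.
- get_state(): the state, without advancing time (a new reading comes with each control period).
- snapshot(name): name is "scene" or "top"; returns a dict with "frame" (480x640x3 uint8, red, green, blue), "mtx" (3x3 intrinsics, pixels), "xyz" and "orientation" of the camera in the world. Camera axes: x right, y down, z forward; pixel columns grow to the right and rows downward; lengths in m; the calibration is good to about 2 mm. A picture is of the moment at which its call begins. There is no depth.
- finish_job(): hands the job in; it is judged then, once.
The state is a dict: "clock": time; "q": joint angles; "qd": joint speeds; "joint_torque": joint torques, N m; "tool_pos": TCP position; "eef_rot": TCP orientation; "contact_force": force on the tool from outside, world axes, zero at the start; "moment": the same for the moment, N m; "opening": opening from 0.0 (shut) to 1.0 (fully open); "finger_force": force on a finger pad.
Only numpy, scipy, OpenCV 4.12 (cv2) and the standard library are available. Lean on these libraries where they do the work, as an engineer would, in place of code of your own. Each camera call takes 0.05 s, during which the arm holds its last target. There are 200 camera calls.

## Working session

There is one attempt and no reset: what is moved stays moved. The work goes in short steps, Python scripts to look and compute and a shell command to move; the robot and the scene stay as the last step left them, time stands still between calls to the robot, and variables do not carry over. Pictures are saved under pics/ and viewed, at most 10 in all, crops included, and the job is handed in when it is done.

```bash
mkdir -p pics; python3 - <<'E'
from plant import *
import cv2,numpy as np
for n in("scene","top"):
    s=snapshot(n); cv2.imwrite(f"pics/{n}0.png",s["frame"][:,:,::-1])
    print(n,np.round(s["mtx"],1).tolist(),s["xyz"],s["orientation"])
st=get_state(); print({k:np.round(v,4).tolist() for k,v in st.items()})
E
```

```text
scene [[562.7, 0.0, 334.9], [0.0, 562.7, 244.6], [0.0, 0.0, 1.0]] [ 0.03156807 -0.23570839  0.65667161] [ 0.84116936 -0.38785442  0.15271616 -0.34450084]
top [[500.1, 0.0, 315.4], [0.0, 500.1, 235.7], [0.0, 0.0, 1.0]] [0.42662569 0.16126972 0.92016434] [ 0.71616029 -0.69679521  0.03570728 -0.01777257]
{'clock': 0.1, 'q': [-1.2222, 0.6899, -0.1945, 1.5662, 0.1573, 0.9025, -0.2151], 'qd': [-0.0004, -0.0014, -0.0019, -0.003, -0.0006, 0.0003, 0.0003], 'joint_torque': [-0.0021, -52.8492, -1.2715, -15.3836, -0.0527, 0.002, 0.0], 'tool_pos': [0.1934, 0.5937, 0.238], 'eef_rot': [0.1567, 0.9876, -0.0008, -0.0001], 'contact_force': [0.169, 0.2363, 0.117], 'moment': [-0.0083, -0.0082, -0.0381], 'finger_force': 0.0, 'opening': 0.9986}
```

View pics/scene0.png

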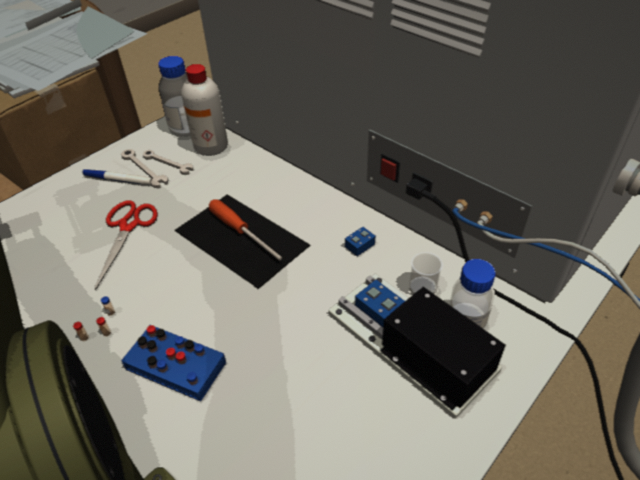

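View pics/top0.png

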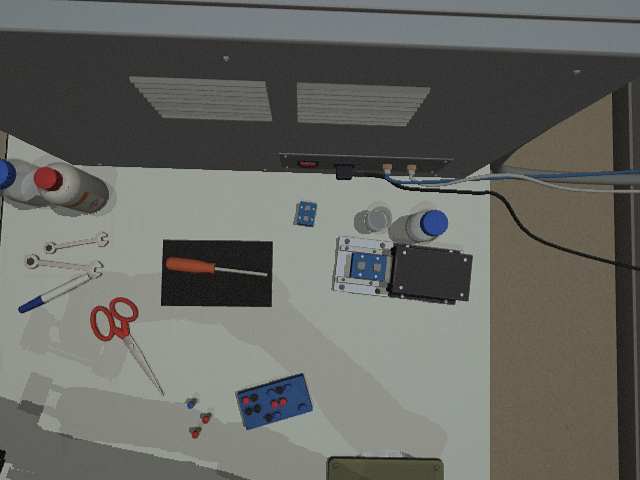

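Scene: the screwdriver lies on its mat at top (215,268), tip to the right at (267,274). Things that could be taken for the block:
- Top (368,266), in the channel. This is the larger windowed one.
- Top (306,213), a small loose look-alike.
- Top (275,400), a blue rack with knobs.

I choose the one in the channel. The beaker is at (377,218) and the bottle at (430,225).

```bash
cat > h.py <<'E'
from plant import *
import cv2,numpy as np
from scipy.spatial.transform import Rotation as R
def cam(n):
    s=snapshot(n); s["R"]=R.from_quat(s["orientation"]).as_matrix(); s["xyz"]=np.array(s["xyz"]); return s
def ray(s,p):
    d=s["R"]@np.linalg.inv(s["mtx"])@[p[0],p[1],1]; return d/np.linalg.norm(d)
def onz(s,p,z):
    d=ray(s,p); return s["xyz"]+d*(z-s["xyz"][2])/d[2]
def tri(a,p,b,q):
    d,e=ray(a,p),ray(b,q); t=np.linalg.lstsq(np.c_[d,-e],b["xyz"]-a["xyz"],rcond=None)[0]
    u,v=a["xyz"]+d*t[0],b["xyz"]+e*t[1]; return (u+v)/2,np.linalg.norm(u-v)
def mask(s,lo,hi,box=None):
    m=cv2.inRange(cv2.cvtColor(s["frame"],cv2.COLOR_RGB2HSV),np.array(lo),np.array(hi))
    if box: k=np.zeros_like(m); x0,y0,x1,y1=box; k[y0:y1,x0:x1]=255; m&=k
    return m
def big(m):
    return max(cv2.findContours(m,cv2.RETR_EXTERNAL,cv2.CHAIN_APPROX_NONE)[0],key=cv2.contourArea)
def cen(c):
    M=cv2.moments(c); return np.array([M["m10"],M["m01"]])/M["m00"]
E
python3 - <<'E'
from h import *
np.set_printoptions(precision=4,suppress=True)
S,T=cam("scene"),cam("top")
B={"handle":((3,150,80),(14,255,255),(195,185,260,250),(150,240,230,290)),
"block":((100,120,40),(125,255,255),(345,270,410,330),(345,240,392,292)),
"mat":((0,0,0),(180,255,45),(165,180,320,295),(150,230,285,315)),
"hood":((0,0,0),(180,255,50),(375,280,510,410),(386,236,480,310))}
for k,(lo,hi,bs,bt) in B.items():
    cs,ct=big(mask(S,lo,hi,bs)),big(mask(T,lo,hi,bt))
    print(k,cv2.contourArea(cs),cv2.contourArea(ct),cen(cs),cen(ct),*tri(S,cen(cs),T,cen(ct)))
    for n,c in(("s",cs),("t",ct)):
        print("  ",n,cv2.approxPolyDP(cv2.convexHull(c),3,True)[:,0].tolist(), cv2.minAreaRect(c))
a=cv2.resize(T["frame"][220:320,150:310],None,fx=5,fy=5,interpolation=2)[:,:,::-1]
b=cv2.resize(T["frame"][195:315,320:480],None,fx=5,fy=5,interpolation=2)[:,:,::-1]
cv2.imwrite("pics/cropA.png",b)
c=cv2.resize(S["frame"][260:410,325:515],None,fx=4,fy=4,interpolation=2)[:,:,::-1]
cv2.imwrite("pics/cropB.png",c)
E
```

```text
handle 436.5 495.0 [226.6915 213.816 ] [188.8269 264.9165] [0.4372 0.3643 0.016 ] 0.0020335250786384903
   s [[211, 201], [221, 201], [246, 227], [239, 231], [209, 207]] ((228.01219177246094, 214.60975646972656), (43.572479248046875, 12.806248664855957), 38.65980911254883)
   t [[166, 262], [173, 257], [214, 265], [213, 272], [170, 269]] ((189.82928466796875, 265.0365905761719), (48.0377197265625, 12.478763580322266), 6.34019136428833)
block 907.0 767.5 [379.0432 299.5842] [368.1993 266.0764] [0.4426 0.0451 0.0382] 4.3363092382073425e-05
   s [[375, 280], [404, 301], [385, 318], [356, 300]] ((379.2731018066406, 299.93463134765625), (41.57255554199219, 28.679798126220703), 37.87498474121094)
   t [[353, 254], [386, 256], [383, 280], [351, 276]] ((368.0511779785156, 266.0648498535156), (33.88396072387695, 24.53666114807129), 6.709836959838867)
mat 5035.5 6926.5 [243.0873 242.6403] [216.4375 273.2207] [ 0.4248  0.3183 -0.0135] 0.005332464557849586
   s [[176, 230], [228, 196], [308, 246], [257, 287]] ((242.18255615234375, 237.73861694335938), (117.38066864013672, 64.45526123046875), 34.930938720703125)
   t [[163, 241], [271, 242], [270, 306], [161, 305]] ((216.24916076660156, 273.07501220703125), (110.07097625732422, 65.0737533569336), 0.6365935802459717)
hood 8623.0 3810.5 [439.6913 346.9314] [428.4986 274.0608] [ 0.4316 -0.0625  0.0374] 0.0006111470295663046
   s [[423, 287], [504, 345], [494, 371], [460, 406], [453, 408], [383, 353], [375, 332], [375, 313]] ((434.70050048828125, 341.75494384765625), (128.8287353515625, 83.30595397949219), 39.28940963745117)
   t [[391, 248], [396, 243], [465, 255], [471, 261], [467, 300], [450, 303], [388, 295]] ((428.6406555175781, 273.846435546875), (82.48645782470703, 53.3365592956543), 6.952957630157471)
```

View pics/cropA.png

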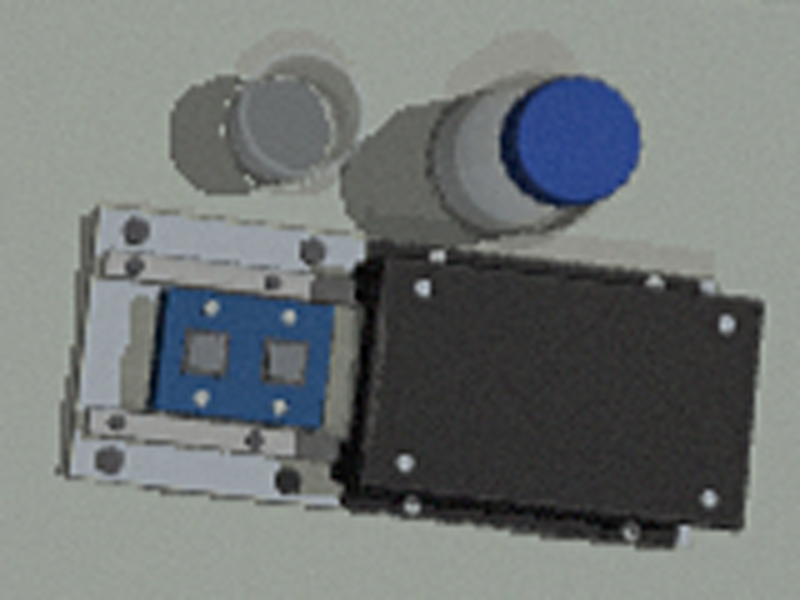

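View pics/cropB.png

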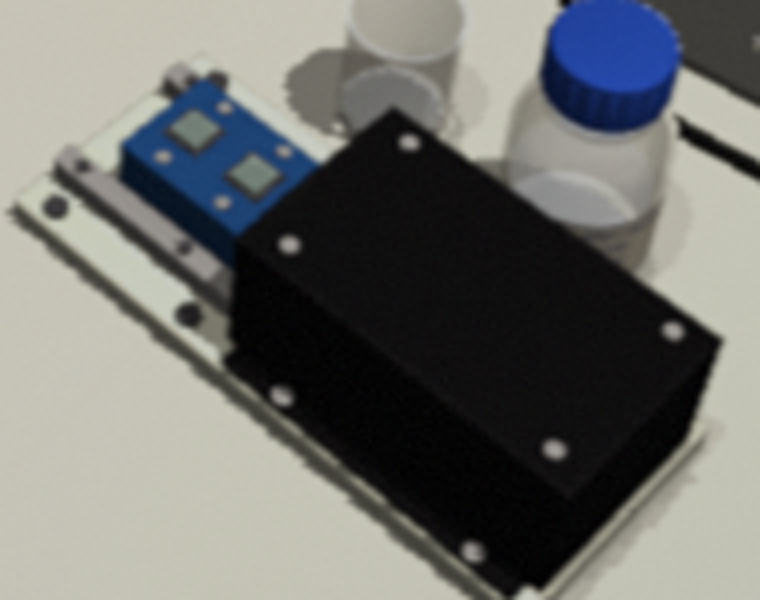

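The crops confirm the windowed block in the channel: rear top corners at top (352,253) and (350,277), with the hood to its right and the beaker and bottle on the +x side. Next I triangulate the corners.

```bash
python3 - <<'E'
from h import *
np.set_printoptions(precision=4,suppress=True)
S,T=cam("scene"),cam("top")
s=lambda x,y:np.array([325+x/4-.4,260+y/4-.4]); t=lambda x,y:np.array([320+x/5-.4,195+y/5-.4])
P={"blk rear +x":(s(208,80),t(162,288)),"blk rear -x":(s(120,150),t(152,412)),
"hood far +x":(s(722,342),t(765,300)),"hood far -x":(s(570,498),t(742,530)),"hood near +x":(s(393,108),t(385,262)),"hood near -x":(s(235,240),t(360,488)),
"bed near -x":(s(12,208),t(68,475)),"bed near+x":(s(195,55),t(97,206)),
"win1":(s(194,131),t(205,354)),"win2":(s(254,176),t(285,362))}
for k,(a,b) in P.items(): print(k,*tri(S,a,T,b), "z.042",onz(T,b,.042)[:2],onz(S,a,.042)[:2])
u=onz(T,t(68,475),.012);v=onz(T,t(690,546),.012); print("bed long edge",u,v,np.linalg.norm(u-v),np.degrees(np.arctan2(*(v-u)[:2])))
# fence line top view
for a,b in(((105,253),(310,275)),((90,433),(295,455)),((162,288),(335,303)),((152,412),(325,428))):
    w=onz(T,t(*b),.03)-onz(T,t(*a),.03); print("dir deg from -y",np.degrees(np.arctan2(w[0],-w[1])))
# screwdriver
print("mat corners top z.003",[onz(T,p,.003)[:2] for p in((163,241),(271,242),(270,306),(161,305))])
print("mat corners scn",[onz(S,p,.003)[:2] for p in((176,230),(228,196),(308,246),(257,287))])
for n,c,bx in(("S",S,(200,190,290,265)),("T",T,(160,250,272,285))):
    hm=mask(c,(3,150,80),(14,255,255),bx); g=(c["frame"].max(2)>70).astype(np.uint8)*255
    k=np.zeros_like(g);x0,y0,x1,y1=bx;k[y0:y1,x0:x1]=255;g=g&k
    cc=big(g); pts=cc[:,0].astype(float); ys,xs=np.nonzero(hm|0)
    W=np.array([onz(c,p,.015)[:2] for p in pts]); 
    m=np.zeros_like(g);cv2.drawContours(m,[cc],-1,255,-1);ys,xs=np.nonzero(m)
    Q=np.array([onz(c,p,.015)[:2] for p in zip(xs,ys)]);vx,vy,x0,y0=cv2.fitLine(Q.astype(np.float32),cv2.DIST_HUBER,0,.01,.01).ravel()
    d=np.array([vx,vy]); d*=-np.sign(d[1]); pr=Q@d
    for lab,i in(("tip",pr.argmax()),("butt",pr.argmin())): print(n,lab,Q[i],(xs[i],ys[i]))
    print("  len",np.ptp(pr),"deg from -y",np.degrees(np.arctan2(d[0],-d[1])),"line pt",x0,y0)
    # shaft-only centre line & handle
    pm=np.median(pr)
    for lo,hi in((0,.03),(.03,.06),(.06,.08),(.11,.14),(.14,.17)):
        q=Q[(pr-pr.min()>lo)&(pr-pr.min()<hi)]; print("  sec",lo,q.mean(0),len(q))
E
```

```text
blk rear +x [0.4681 0.0724 0.0377] 0.00512927098448793 z.042 [0.4662 0.0747] [0.4669 0.0685]
blk rear -x [0.4236 0.0757 0.0371] 0.0030915739906811116 z.042 [0.4226 0.0773] [0.4216 0.0722]
hood far +x [ 0.4669 -0.1311  0.0674] 0.0008024404597672846 z.042 [ 0.4678 -0.1394] [ 0.4859 -0.1269]
hood far -x [ 0.3885 -0.1237  0.068 ] 0.0020919240923220604 z.042 [ 0.3867 -0.1315] [ 0.4051 -0.1195]
hood near +x [0.4768 0.0002 0.0698] 0.002657456514145169 z.042 [ 0.4775 -0.004 ] [0.4989 0.0104]
hood near -x [0.3994 0.0077 0.0684] 0.001824269404729767 z.042 [0.3979 0.0037] [0.4166 0.018 ]
bed near -x [0.3989 0.1038 0.0048] 0.0005273921471566052 z.042 [0.3998 0.1063] [0.3781 0.0843]
bed near+x [0.4969 0.096  0.0093] 0.00026184219493928843 z.042 [0.4945 0.0983] [0.4733 0.0794]
win1 [0.4441 0.0583 0.0423] 0.0021058718715726396 z.042 [0.4434 0.0591] [0.4451 0.0577]
win2 [0.4419 0.0301 0.0421] 0.0017830144198417626 z.042 [0.4413 0.0308] [0.4426 0.0296]
bed long edge [0.3989 0.1044 0.012 ] [ 0.3791 -0.1224  0.012 ] 0.22771835056300396 -174.99375172596123
dir deg from -y -4.5284979684197575
dir deg fro
[... 305 characters left out ...]
4]), array([0.366 , 0.2169])]
S tip [0.4265 0.2242] (np.int64(281), np.int64(257))
S butt [0.4497 0.4474] (np.int64(200), np.int64(190))
  len 0.20314571669781323 deg from -y 19.237902 line pt 0.47891334 0.3399527
  sec 0 [0.4439 0.4245] 218
  sec 0.03 [0.4521 0.4013] 339
  sec 0.06 [0.4613 0.3768] 252
  sec 0.11 [0.4919 0.3297] 544
  sec 0.14 [0.4965 0.301 ] 529
T tip [0.4221 0.2263] (np.int64(266), np.int64(275))
T butt [0.4424 0.4062] (np.int64(166), np.int64(261))
  len 0.18097137680455033 deg from -y -5.227018 line pt 0.43450278 0.34443384
  sec 0 [0.4387 0.3908] 206
  sec 0.03 [0.436  0.3617] 217
  sec 0.06 [0.434  0.3372] 115
  sec 0.11 [0.4287 0.2822] 53
  sec 0.14 [0.426  0.2521] 51
```

Block rear face is at about (0.4455, 0.074) and the bed heading is about -4.8° off -y. The screwdriver tip is at about (0.424, 0.2255), heading -5.2°. Moving above the handle now.

```bash
python3 -m jog '[[[-0.038,-0.0183,0.0148,0,0,0],[-0.038,-0.0183,0.0148,0,0,0],[-0.038,-0.0183,0.0148,0,0,0],[-0.038,-0.0183,0.0148,0,0,0],[-0.038,-0.0183,0.0148,0,0,0],[-0.038,-0.0183,0.0148,0,0,0],[-0.038,-0.0183,0.0148,0,0,0],[-0.038,-0.0183,0.0148,0,0,0]]]' 0.07 20
python3 -m jog '[[[0,0,0,0,0,0.168],[0,0,0,0,0,0.168],[0,0,0,0,0,0.168],[0,0,0,0,0,0.168],[0,0,0,0,0,0.168],[0,0,0,0,0,0.168],[0,0,0,0,0,0.168],[0,0,0,0,0,0.171],[0,0,0,0,0,0]]]'
cat > rel.py <<'E'
# remaining shift in tool axes to a world goal x y z (and heading error of tool x from +y)
import sys
from h import *
st=get_state();g=np.array(list(map(float,sys.argv[1:4])));M=R.from_quat(st["eef_rot"]).as_matrix()
print("pos",np.round(st["tool_pos"],4),"shift",np.round(M.T@(g-st["tool_pos"]),4),"x-axis deg",np.degrees(np.arctan2(-M[0,0],M[1,0])).round(2),"z",M[:,2].round(3),"clk",round(st["clock"],2),"F",np.round(st["contact_force"],2))
E
python3 rel.py 0.4367 0.361 0.06
python3 - <<'E'
from h import *
T=cam("top"); cv2.imwrite("pics/top1.png",T["frame"][:,:,::-1])
E
```

```text
clock: 1.3
tool_pos: [0.4383, 0.3602, 0.1199]
eef_rot: [0.157, 0.988, 0.0, 0.0]
contact_force: [0.2, 0.3, -0.0]
opening: 0.796
finger_force: 0.0
clock: 2.42
tool_pos: [0.4372, 0.3613, 0.1203]
eef_rot: [0.738, 0.675, 0.0, 0.0]
contact_force: [0.9, 0.0, 0.2]
opening: 0.793
finger_force: 0.0
pos [0.4372 0.3613 0.1203] shift [-0.0003 -0.0005  0.0603] x-axis deg -5.09 z [ 0. -0. -1.] clk 2.42 F [0.94 0.04 0.21]
```

```bash
python3 -m jog '[[[0,0,0.03,0,0,0],[0,0,0.03,0,0,0],[0,0,0.03,0,0,0],[0,0,0.015,0,0,0],[0,0,0.005,0,0,0],[0,0,0.0035,0,0,0],[0,0,0,0,0,0]]]' && python3 rel.py 0.4367 0.361 0.006
```

```text
clock: 3.35
tool_pos: [0.4376, 0.3613, 0.0074]
eef_rot: [0.738, 0.674, 0.001, -0.0]
contact_force: [0.4, -0.2, -0.3]
opening: 0.794
finger_force: 0.0
pos [0.4376 0.3613 0.0074] shift [-0.0004 -0.0009  0.0014] x-axis deg -5.19 z [ 0.001  0.001 -1.   ] clk 3.35 F [ 0.44 -0.2  -0.26]
```

```bash
python3 -m jog '[[[0,0,0,0,0,0],[0,0,0,0,0,0],[0,0,0,0,0,0],[0,0,0,0,0,0],[0,0,0,0,0,0],[0,0,0,0,0,0]]]' 0.0 50 && python3 rel.py 0.4367 0.361 0.006
```

```text
clock: 4.1
tool_pos: [0.4372, 0.361, 0.0069]
eef_rot: [0.739, 0.674, 0.0, -0.0]
contact_force: [-1.1, -0.2, 0.7]
opening: 0.26
finger_force: 50.0
pos [0.4372 0.361  0.0069] shift [-0.0001 -0.0005  0.0009] x-axis deg -5.21 z [-0.  0. -1.] clk 4.1 F [-1.06 -0.19  0.73]
```

```bash
python3 -m jog '[[[0,0,-0.01,0,0,0],[0,0,-0.03,0,0,0],[0,0,-0.03,0,0,0],[0,0,-0.02,0,0,0],[0,0,0,0,0,0],[0,0,0,0,0,0]]]' && python3 rel.py 0.4367 0.361 0.006
python3 - <<'E'
from h import *
for n,(x0,y0,x1,y1) in (("scene",(180,110,340,290)),("top",(150,220,310,320))):
    s=cam(n); cv2.imwrite(f"pics/{n}2.png",s["frame"][:,:,::-1])
    globals()[n]=cv2.resize(s["frame"][y0:y1,x0:x1],None,fx=3.3,fy=3.3,interpolation=2)[:,:,::-1]
c=np.zeros((600,800,3),np.uint8)
a=cv2.resize(scene,(400,450)); b=cv2.resize(top,(400,250)); c[:450,:400]=a; c[:250,400:]=b
cv2.imwrite("pics/lift.png",c)
E
```

```text
clock: 4.85
tool_pos: [0.4368, 0.3608, 0.0964]
eef_rot: [0.739, 0.674, -0.0, -0.0]
contact_force: [-0.1, -0.4, -1.0]
opening: 0.261
finger_force: 50.0
pos [0.4368 0.3608 0.0964] shift [ 0.0002 -0.0001  0.0904] x-axis deg -5.21 z [-0.001 -0.    -1.   ] clk 4.85 F [-0.14 -0.42 -0.96]
```

View pics/lift.png

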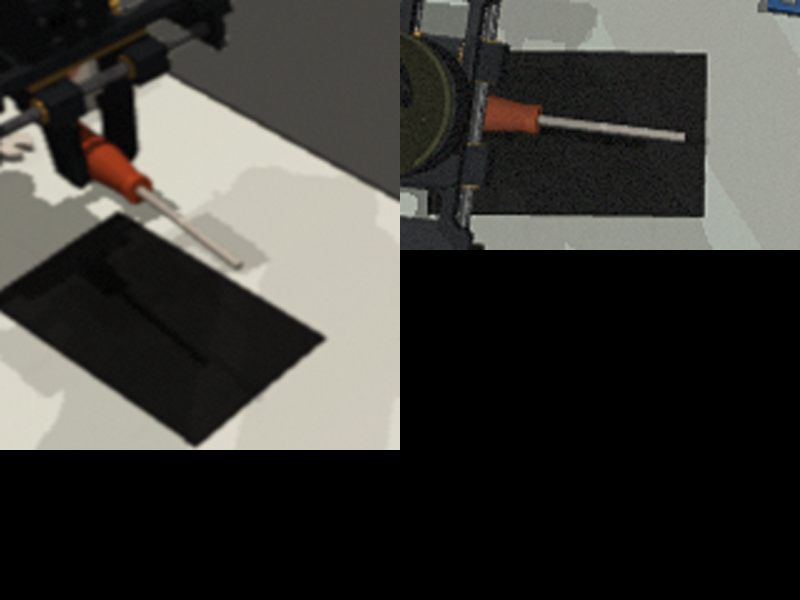

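The screwdriver is held: its tip is at scene (276.5,216) and top (263.7,274.1), and the handle's front end is at scene (238,185) and top (206,268). Triangulating to find the tip relative to the TCP.

```bash
python3 - <<'E'
from h import *
np.set_printoptions(precision=4,suppress=True)
S,T=cam("scene"),cam("top");st=get_state();M=R.from_quat(st["eef_rot"]).as_matrix()
for a,b in(((276.5,216),(263.7,274.1)),((238,184.8),(206,268))):
    p,e=tri(S,a,T,b); print(p,e,"in tool",M.T@(p-st["tool_pos"]))
E
```

```text
[0.4246 0.223  0.1042] 0.0020474328022077304 in tool [-0.1382  0.0004 -0.008 ]
[0.4328 0.315  0.1082] 0.004362835798825111 in tool [-0.0458  0.0002 -0.0122]
```

```bash
python3 - <<'E'
from h import *
np.set_printoptions(precision=4,suppress=True)
S,T=cam("scene"),cam("top")
cs=big(mask(S,(100,100,30),(125,255,255),(335,215,385,262)));ct=big(mask(T,(100,100,30),(125,255,255),(285,190,330,235)))
print(cen(cs),cen(ct),*tri(S,cen(cs),T,cen(ct)))
for z in(0,.02,.03): print(z,np.array([onz(T,p,z)[:2] for p in cv2.boxPoints(cv2.minAreaRect(ct))]).tolist())
print(np.array([onz(S,p,0)[:2] for p in cv2.approxPolyDP(cv2.convexHull(cs),2,True)[:,0]]), cv2.approxPolyDP(cv2.convexHull(cs),2,True)[:,0].tolist())
a=cv2.resize(S["frame"][215:265,335:390],None,fx=8,fy=8,interpolation=2)[:,:,::-1]
b=cv2.resize(T["frame"][190:240,285:335],None,fx=7,fy=7,interpolation=2)[:,:,::-1]
c=np.zeros((400,800,3),np.uint8);c[:400,:440]=a;c[:350,445:795]=b;cv2.imwrite("pics/look.png",c)
E
```

```text
[359.7201 241.0236] [306.1973 213.5816] [0.5368 0.1564 0.0093] 0.0018342640028342382
0 [[0.5179372023343254, 0.17452890071521632], [0.560381222996958, 0.1692996014277921], [0.5566584454424635, 0.13936291673644494], [0.5142075803646488, 0.14470290240669553]]
0.02 [[0.515952523935298, 0.17424070910546655], [0.5574740132851563, 0.1691250699346195], [0.5538321512238431, 0.13983906650761196], [0.5123039662238638, 0.14506298626531083]]
0.03 [[0.5149601847357843, 0.17409661330059167], [0.5560204084292554, 0.16903780418803319], [0.5524190041145329, 0.1400771413931955], [0.5113521591534711, 0.14524302819461848]]
[[0.5732 0.1752]
 [0.5708 0.1521]
 [0.5533 0.1406]
 [0.5171 0.1488]
 [0.5215 0.1713]
 [0.5356 0.1831]] [[364, 228], [374, 235], [373, 244], [355, 254], [346, 246], [346, 238]]
```

View pics/look.png

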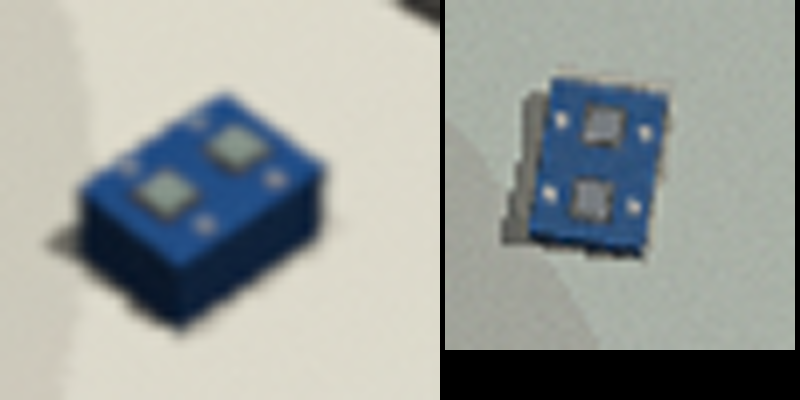

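The look-alike, at scene (360,241) and top (306,214), stands at x 0.51–0.56 and is about 20 mm high. That is clear of the gripper's path. Moving so the tip is about 20 mm behind the block.

```bash
python3 -m jog '[[[-0.0316,0.0087,0,0,0,0],[-0.0317,0.0086,0,0,0,0],[-0.0317,0.0086,0,0,0,0],[-0.0316,0.0086,0,0,0,0],[0,0,0.03,0,0,0],[0,0,0.03,0,0,0],[0,0,0.012,0,0,0],[0,0,0,0,0,0],[0,0,0,0,0,0]]]' && python3 rel.py 0.4597 0.2316 0.024
python3 - <<'E'
from h import *
S,T=cam("scene"),cam("top")
a=cv2.resize(S["frame"][255:345,310:430],None,fx=6,fy=6,interpolation=2)[:,:,::-1][:300]
a=cv2.resize(S["frame"][255:335,300:420],(400,267),interpolation=2)[:,:,::-1]
a=cv2.resize(S["frame"][260:330,310:415],(780,520)[:2],interpolation=2)[:,:,::-1]
cv2.imwrite("pics/s3.png",cv2.resize(S["frame"][250:340,290:410],(480,360),interpolation=2)[:,:,::-1])
t=cv2.resize(T["frame"][235:310,305:405],(400,300),interpolation=2)[:,:,::-1]
s=cv2.resize(S["frame"][250:325,310:410],(400,300),interpolation=2)[:,:,::-1]
cv2.imwrite("pics/both3.png",np.hstack([s,t]))
E
```

```text
clock: 6.28
tool_pos: [0.4606, 0.2321, 0.0255]
eef_rot: [0.738, 0.674, 0.001, 0.0]
contact_force: [-0.3, -0.2, -0.5]
opening: 0.26
finger_force: 50.0
pos [0.4606 0.2321 0.0255] shift [-0.0006 -0.0008  0.0015] x-axis deg -5.21 z [ 0.001  0.001 -1.   ] clk 6.28 F [-0.33 -0.24 -0.48]
```

View pics/both3.png

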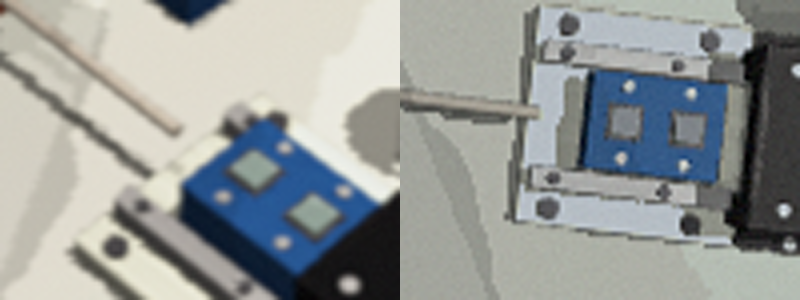

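Tip at top (339.5,263) is on the channel's centre line, about 20 mm behind the rear face. I'll approach until contact.

```bash
python3 -m jog '[[[-0.006,0,0,0,0,0],[-0.005,0,0,0,0,0],[-0.003,0,0,0,0,0],[-0.002,0,0,0,0,0],[0,0,0,0,0,0]]]'; for i in 1 ; do python3 -m jog '[[[-0.001,0,0,0,0,0],[-0.001,0,0,0,0,0]]]' | sed -n '2p;4p'; done;  python3 -m jog '[[[-0.001,0,0,0,0,0],[-0.001,0,0,0,0,0]]]' | sed -n '2p;4p'; python3 -m jog '[[[-0.001,0,0,0,0,0],[-0.001,0,0,0,0,0]]]' | sed -n '2p;4p'; python3 rel.py 0.4597 0.2316 0.024
```

```text
clock: 7.0
tool_pos: [0.4586, 0.2157, 0.0248]
eef_rot: [0.739, 0.674, -0.0, -0.0]
contact_force: [-0.9, 0.3, -1.3]
opening: 0.26
finger_force: 50.0
tool_pos: [0.4584, 0.214, 0.0248]
contact_force: [0.6, 0.4, -0.6]
tool_pos: [0.4583, 0.2118, 0.0248]
contact_force: [0.3, 1.1, -0.1]
tool_pos: [0.4584, 0.2108, 0.0249]
contact_force: [0.2, 4.4, -1.0]
pos [0.4584 0.2108 0.0249] shift [ 0.0208 -0.0005  0.0009] x-axis deg -5.18 z [ 0.001  0.001 -1.   ] clk 7.75 F [ 0.16  4.36 -0.99]
```

Contact at TCP y of about 0.2112. Now the first three taps of about 7 to 8 mm, each drawn back, with the force read at the end of each push.

```bash
cat > chk.py <<'E'
# prints y and push force; fails when the force shows more than sliding
import sys
from plant import get_state
s=get_state();f=s["contact_force"][1];print("y %.4f x %.4f z %.4f F %.1f t %.2f"%(s["tool_pos"][1],s["tool_pos"][0],s["tool_pos"][2],f,s["clock"]));sys.exit(f>float(sys.argv[1]))
E
python3 -m jog '[[[-0.002,0,0,0,0,0],[-0.002,0,0,0,0,0],[-0.002,0,0,0,0,0],[-0.001,0,0,0,0,0]]]' >/dev/null; python3 chk.py 9 ; python3 -m jog '[[[0.003,0,0,0,0,0],[0.003,0,0,0,0,0],[0,0,0,0,0,0]]]' >/dev/null; python3 chk.py 9 && python3 -m jog '[[[-0.004,0,0,0,0,0],[-0.002,0,0,0,0,0],[-0.002,0,0,0,0,0],[-0.002,0,0,0,0,0],[-0.002,0,0,0,0,0],[-0.002,0,0,0,0,0]]]' >/dev/null; python3 chk.py 9 ; python3 -m jog '[[[0.003,0,0,0,0,0],[0.003,0,0,0,0,0],[0,0,0,0,0,0]]]' >/dev/null; python3 chk.py 9
```

```text
y 0.2028 x 0.4575 z 0.0248 F 3.7 t 8.25
y 0.2088 x 0.4578 z 0.0247 F 0.3 t 8.62
y 0.2088 x 0.4578 z 0.0247 F 0.3 t 8.62
y 0.2153 x 0.4586 z 0.0248 F 0.6 t 9.00False
False
False
False
```

```bash
sed -i 's/sys.exit(\(.*\))$/sys.exit(int(\1))/' chk.py
python3 -m jog '[[[-0.006,0,0,0,0,0],[-0.004,0,0,0,0,0],[-0.002,0,0,0,0,0],[-0.002,0,0,0,0,0],[-0.002,0,0,0,0,0],[-0.002,0,0,0,0,0],[-0.002,0,0,0,0,0]]]' >/dev/null; python3 chk.py 9 ; python3 -m jog '[[[0.003,0,0,0,0,0],[0.002,0,0,0,0,0],[0,0,0,0,0,0]]]' >/dev/null; python3 chk.py 5 && python3 -m jog '[[[-0.003,0,0,0,0,0],[-0.002,0,0,0,0,0],[-0.002,0,0,0,0,0],[-0.002,0,0,0,0,0],[-0.002,0,0,0,0,0],[-0.002,0,0,0,0,0]]]' >/dev/null; python3 chk.py 9 ; python3 -m jog '[[[0.003,0,0,0,0,0],[0.002,0,0,0,0,0],[0,0,0,0,0,0]]]' >/dev/null; python3 chk.py 9
```

```text
y 0.1951 x 0.4568 z 0.0248 F 2.9 t 9.88
y 0.1996 x 0.4570 z 0.0247 F -0.1 t 10.25
y 0.1871 x 0.4561 z 0.0249 F 2.8 t 11.00
y 0.1917 x 0.4563 z 0.0247 F -1.1 t 11.38
```

```bash
python3 -m jog '[[[-0.003,0,0,0,0,0],[-0.002,0,0,0,0,0],[-0.002,0,0,0,0,0],[-0.002,0,0,0,0,0],[-0.002,0,0,0,0,0],[-0.002,0,0,0,0,0]]]' >/dev/null; python3 chk.py 9 ; python3 -m jog '[[[0.003,0,0,0,0,0],[0.002,0,0,0,0,0],[0,0,0,0,0,0]]]' >/dev/null; python3 chk.py 5 && python3 -m jog '[[[-0.003,0,0,0,0,0],[-0.002,0,0,0,0,0],[-0.002,0,0,0,0,0],[-0.002,0,0,0,0,0],[-0.002,0,0,0,0,0],[-0.001,0,0,0,0,0]]]' >/dev/null; python3 chk.py 9 ; python3 -m jog '[[[0.003,0,0,0,0,0],[0.001,0,0,0,0,0],[0,0,0,0,0,0]]]' >/dev/null; python3 chk.py 9; python3 rel.py .457 .175 .025
```

```text
y 0.1791 x 0.4554 z 0.0248 F 3.1 t 12.12
y 0.1837 x 0.4556 z 0.0248 F -0.1 t 12.50
y 0.1721 x 0.4548 z 0.0248 F 3.0 t 13.25
y 0.1756 x 0.4548 z 0.0248 F -0.0 t 13.62
pos [0.4548 0.1756 0.0248] shift [-0.0004  0.0022 -0.0002] x-axis deg -5.23 z [-0.    -0.001 -1.   ] clk 13.62 F [-0.14 -0.02 -0.78]
```

From here on I push in single millimetres, checking the force after each, and draw back after each tap of 5 to 6 mm.

```bash
L=6
python3 -m jog '[[[-0.002,0,0,0,0,0],[-0.0015,0,0,0,0,0]]]' >/dev/null; python3 chk.py $L && python3 -m jog '[[[-0.001,0,0,0,0,0]]]' >/dev/null && python3 chk.py $L && python3 -m jog '[[[-0.001,0,0,0,0,0]]]' >/dev/null && python3 chk.py $L && python3 -m jog '[[[-0.001,0,0,0,0,0]]]' >/dev/null && python3 chk.py $L && python3 -m jog '[[[-0.001,0,0,0,0,0]]]' >/dev/null && python3 chk.py $L && python3 -m jog '[[[-0.001,0,0,0,0,0]]]' >/dev/null && python3 chk.py $L && python3 -m jog '[[[-0.001,0,0,0,0,0]]]' >/dev/null && python3 chk.py $L && python3 -m jog '[[[-0.001,0,0,0,0,0]]]' >/dev/null && python3 chk.py $L 
python3 -m jog '[[[0.003,0,0,0,0,0],[0.001,0,0,0,0,0],[0,0,0,0,0,0]]]' >/dev/null; python3 chk.py 9
```

```text
y 0.1721 x 0.4546 z 0.0248 F 0.1 t 13.88
y 0.1720 x 0.4547 z 0.0248 F 2.9 t 14.00
y 0.1717 x 0.4548 z 0.0249 F 3.8 t 14.12
y 0.1705 x 0.4547 z 0.0249 F 3.4 t 14.25
y 0.1691 x 0.4545 z 0.0249 F 3.5 t 14.38
y 0.1678 x 0.4543 z 0.0248 F 3.0 t 14.50
y 0.1666 x 0.4542 z 0.0248 F 2.8 t 14.62
y 0.1655 x 0.4540 z 0.0248 F 3.2 t 14.75
y 0.1691 x 0.4542 z 0.0248 F -0.4 t 15.12
```

```bash
L=6
python3 -m jog '[[[-0.002,0,0,0,0,0],[-0.0015,0,0,0,0,0]]]' >/dev/null; python3 chk.py $L && python3 -m jog '[[[-0.001,0,0,0,0,0]]]' >/dev/null && python3 chk.py $L && python3 -m jog '[[[-0.001,0,0,0,0,0]]]' >/dev/null && python3 chk.py $L && python3 -m jog '[[[-0.001,0,0,0,0,0]]]' >/dev/null && python3 chk.py $L && python3 -m jog '[[[-0.001,0,0,0,0,0]]]' >/dev/null && python3 chk.py $L && python3 -m jog '[[[-0.001,0,0,0,0,0]]]' >/dev/null && python3 chk.py $L && python3 -m jog '[[[-0.001,0,0,0,0,0]]]' >/dev/null && python3 chk.py $L && python3 -m jog '[[[-0.001,0,0,0,0,0]]]' >/dev/null && python3 chk.py $L ; ok=$?
python3 -m jog '[[[0.003,0,0,0,0,0],[0.001,0,0,0,0,0],[0,0,0,0,0,0]]]' >/dev/null; python3 chk.py 9
[ $ok = 0 ] && python3 -m jog '[[[-0.002,0,0,0,0,0],[-0.0015,0,0,0,0,0]]]' >/dev/null && python3 chk.py $L && python3 -m jog '[[[-0.001,0,0,0,0,0]]]' >/dev/null && python3 chk.py $L && python3 -m jog '[[[-0.001,0,0,0,0,0]]]' >/dev/null && python3 chk.py $L && python3 -m jog '[[[-0.001,0,0,0,0,0]]]' >/dev/null && python3 chk.py $L && python3 -m jog '[[[-0.001,0,0,0,0,0]]]' >/dev/null && python3 chk.py $L && python3 -m jog '[[[-0.001,0,0,0,0,0]]]' >/dev/null && python3 chk.py $L && python3 -m jog '[[[-0.001,0,0,0,0,0]]]' >/dev/null && python3 chk.py $L && python3 -m jog '[[[-0.001,0,0,0,0,0]]]' >/dev/null && python3 chk.py $L
[ $ok = 0 ] && python3 -m jog '[[[0.003,0,0,0,0,0],[0.001,0,0,0,0,0],[0,0,0,0,0,0]]]' >/dev/null; python3 chk.py 9
```

```text
y 0.1657 x 0.4540 z 0.0248 F 0.2 t 15.38
y 0.1654 x 0.4541 z 0.0248 F 2.2 t 15.50
y 0.1652 x 0.4542 z 0.0249 F 3.1 t 15.62
y 0.1641 x 0.4541 z 0.0249 F 3.7 t 15.75
y 0.1626 x 0.4539 z 0.0248 F 3.2 t 15.88
y 0.1613 x 0.4538 z 0.0248 F 2.5 t 16.00
y 0.1601 x 0.4536 z 0.0248 F 3.4 t 16.12
y 0.1591 x 0.4535 z 0.0248 F 2.5 t 16.25
y 0.1626 x 0.4536 z 0.0248 F 0.1 t 16.62
y 0.1592 x 0.4534 z 0.0248 F -0.5 t 16.88
y 0.1589 x 0.4536 z 0.0248 F 3.2 t 17.00
y 0.1587 x 0.4536 z 0.0249 F 3.9 t 17.12
y 0.1576 x 0.4535 z 0.0249 F 4.0 t 17.25
y 0.1561 x 0.4533 z 0.0249 F 3.2 t 17.38
y 0.1548 x 0.4532 z 0.0248 F 3.4 t 17.50
y 0.1536 x 0.4530 z 0.0248 F 2.9 t 17.62
y 0.1526 x 0.4529 z 0.0248 F 3.5 t 17.75
y 0.1561 x 0.4530 z 0.0248 F 0.5 t 18.12
```

```bash
L=6
python3 -m jog '[[[-0.002,0,0,0,0,0],[-0.0015,0,0,0,0,0]]]' >/dev/null; python3 chk.py $L && python3 -m jog '[[[-0.001,0,0,0,0,0]]]' >/dev/null && python3 chk.py $L && python3 -m jog '[[[-0.001,0,0,0,0,0]]]' >/dev/null && python3 chk.py $L && python3 -m jog '[[[-0.001,0,0,0,0,0]]]' >/dev/null && python3 chk.py $L && python3 -m jog '[[[-0.001,0,0,0,0,0]]]' >/dev/null && python3 chk.py $L && python3 -m jog '[[[-0.001,0,0,0,0,0]]]' >/dev/null && python3 chk.py $L && python3 -m jog '[[[-0.001,0,0,0,0,0]]]' >/dev/null && python3 chk.py $L && python3 -m jog '[[[-0.001,0,0,0,0,0]]]' >/dev/null && python3 chk.py $L ; ok=$?
python3 -m jog '[[[0.003,0,0,0,0,0],[0.001,0,0,0,0,0],[0,0,0,0,0,0]]]' >/dev/null; python3 chk.py 9
[ $ok = 0 ] && python3 -m jog '[[[-0.002,0,0,0,0,0],[-0.0015,0,0,0,0,0]]]' >/dev/null && python3 chk.py $L && python3 -m jog '[[[-0.001,0,0,0,0,0]]]' >/dev/null && python3 chk.py $L && python3 -m jog '[[[-0.001,0,0,0,0,0]]]' >/dev/null && python3 chk.py $L && python3 -m jog '[[[-0.001,0,0,0,0,0]]]' >/dev/null && python3 chk.py $L && python3 -m jog '[[[-0.001,0,0,0,0,0]]]' >/dev/null && python3 chk.py $L && python3 -m jog '[[[-0.001,0,0,0,0,0]]]' >/dev/null && python3 chk.py $L && python3 -m jog '[[[-0.001,0,0,0,0,0]]]' >/dev/null && python3 chk.py $L && python3 -m jog '[[[-0.001,0,0,0,0,0]]]' >/dev/null && python3 chk.py $L
[ $ok = 0 ] && python3 -m jog '[[[0.003,0,0,0,0,0],[0.001,0,0,0,0,0],[0,0,0,0,0,0]]]' >/dev/null; python3 chk.py 9
```

```text
y 0.1527 x 0.4528 z 0.0248 F 0.3 t 18.38
y 0.1524 x 0.4530 z 0.0248 F 2.0 t 18.50
y 0.1522 x 0.4530 z 0.0249 F 4.2 t 18.62
y 0.1511 x 0.4529 z 0.0249 F 2.8 t 18.75
y 0.1497 x 0.4528 z 0.0248 F 4.1 t 18.88
y 0.1486 x 0.4527 z 0.0249 F 4.3 t 19.00
y 0.1474 x 0.4525 z 0.0248 F 4.2 t 19.12
y 0.1469 x 0.4527 z 0.0249 F 5.3 t 19.25
y 0.1493 x 0.4523 z 0.0247 F -0.7 t 19.62
y 0.1470 x 0.4525 z 0.0248 F 3.0 t 19.88
y 0.1469 x 0.4526 z 0.0249 F 4.9 t 20.00
y 0.1468 x 0.4527 z 0.0249 F 7.5 t 20.12
y 0.1480 x 0.4524 z 0.0248 F -0.5 t 20.50
```

The force climbs with the block held at y≈0.1468, so it is probably at the stop. One more gentle tap to confirm, going to about 12 N.

```bash
L=10.5
python3 -m jog '[[[-0.001,0,0,0,0,0]]]' >/dev/null; python3 chk.py $L && python3 -m jog '[[[-0.001,0,0,0,0,0]]]' >/dev/null && python3 chk.py $L && python3 -m jog '[[[-0.001,0,0,0,0,0]]]' >/dev/null && python3 chk.py $L && python3 -m jog '[[[-0.001,0,0,0,0,0]]]' >/dev/null && python3 chk.py $L && python3 -m jog '[[[-0.001,0,0,0,0,0]]]' >/dev/null && python3 chk.py $L && python3 -m jog '[[[-0.001,0,0,0,0,0]]]' >/dev/null && python3 chk.py $L
python3 -m jog '[[[0,0,0,0,0,0]]]' >/dev/null; python3 chk.py 20
python3 -m jog '[[[0.004,0,0,0,0,0],[0.004,0,0,0,0,0],[0.002,0,0,0,0,0],[0,0,0,0,0,0]]]' >/dev/null; python3 chk.py 9
```

```text
y 0.1472 x 0.4523 z 0.0248 F 0.4 t 20.62
y 0.1470 x 0.4525 z 0.0248 F 2.7 t 20.75
y 0.1469 x 0.4526 z 0.0249 F 4.7 t 20.88
y 0.1468 x 0.4527 z 0.0249 F 7.7 t 21.00
y 0.1467 x 0.4528 z 0.0249 F 9.2 t 21.12
y 0.1464 x 0.4528 z 0.0249 F 9.6 t 21.25
y 0.1463 x 0.4528 z 0.0250 F 9.2 t 21.38
y 0.1523 x 0.4528 z 0.0248 F 0.1 t 21.88
```

```bash
L=12
python3 -m jog '[[[-0.003,0,0,0,0,0],[-0.002,0,0,0,0,0],[0,0,0,0,0,0]]]' >/dev/null; python3 chk.py $L && python3 -m jog '[[[-0.001,0,0,0,0,0]]]' >/dev/null && python3 chk.py $L && python3 -m jog '[[[-0.001,0,0,0,0,0]]]' >/dev/null && python3 chk.py $L && python3 -m jog '[[[-0.001,0,0,0,0,0]]]' >/dev/null && python3 chk.py $L && python3 -m jog '[[[-0.001,0,0,0,0,0]]]' >/dev/null && python3 chk.py $L && python3 -m jog '[[[-0.001,0,0,0,0,0]]]' >/dev/null && python3 chk.py $L && python3 -m jog '[[[-0.001,0,0,0,0,0]]]' >/dev/null && python3 chk.py $L && python3 -m jog '[[[-0.001,0,0,0,0,0]]]' >/dev/null && python3 chk.py $L
python3 -m jog '[[[0,0,0,0,0,0]]]' >/dev/null; python3 chk.py 20
python3 -m jog '[[[0.004,0,0,0,0,0],[0.004,0,0,0,0,0],[0.002,0,0,0,0,0],[0,0,0,0,0,0]]]' >/dev/null; python3 chk.py 9
```

```text
y 0.1473 x 0.4524 z 0.0248 F 0.4 t 22.25
y 0.1469 x 0.4524 z 0.0248 F 3.0 t 22.38
y 0.1468 x 0.4526 z 0.0249 F 5.1 t 22.50
y 0.1467 x 0.4527 z 0.0249 F 7.0 t 22.62
y 0.1467 x 0.4528 z 0.0249 F 9.2 t 22.75
y 0.1464 x 0.4528 z 0.0249 F 9.4 t 22.88
y 0.1461 x 0.4529 z 0.0250 F 12.1 t 23.00
y 0.1461 x 0.4528 z 0.0250 F 10.0 t 23.12
y 0.1511 x 0.4527 z 0.0248 F 0.5 t 23.62
```

Home is confirmed. The pad springs the block back to the same contact point, about 0.147, after each press. It only yields above about 9 N, and the peak was about 12 N. I retreat and take the screwdriver back over the mat.

```bash
python3 -m jog '[[[0.01,0,0,0,0,0],[0.02,0,0,0,0,0],[0.025,0,0,0,0,0],[0.025,0,0,0,0,0],[0,0,-0.03,0,0,0],[0,0,-0.02,0,0,0],[0.032,-0.0086,0,0,0,0],[0.032,-0.0087,0,0,0,0],[0.032,-0.0086,0,0,0,0],[0.0316,-0.0086,0,0,0,0],[0,0,0,0,0,0]]]' && python3 rel.py 0.4372 0.361 0.0072
```

```text
clock: 25.0
tool_pos: [0.4355, 0.3657, 0.0747]
eef_rot: [0.737, 0.676, 0.001, -0.001]
contact_force: [-1.0, -0.5, -0.8]
opening: 0.262
finger_force: 50.0
pos [0.4355 0.3657 0.0747] shift [-0.0048  0.0021  0.0675] x-axis deg -4.88 z [-0.001  0.003 -1.   ] clk 25.0 F [-1.   -0.51 -0.75]
```

```bash
python3 -m jog '[[[-0.002,0.001,0.02,0,0,0],[0,0,0.02,0,0,0],[0,0,0.015,0,0,0],[0,0,0.006,0,0,0],[0,0,0,0,0,0],[0,0,0,0,0,0]]]' && python3 rel.py 0.4372 0.361 0.0072
```

```text
clock: 25.75
tool_pos: [0.4385, 0.3596, 0.0144]
eef_rot: [0.739, 0.674, 0.001, 0.0]
contact_force: [0.2, 0.3, 0.2]
opening: 0.26
finger_force: 50.0
pos [0.4385 0.3596 0.0144] shift [ 0.0012 -0.0014  0.0072] x-axis deg -5.22 z [ 0.001  0.001 -1.   ] clk 25.75 F [0.15 0.31 0.19]
```

```bash
python3 -m jog '[[[0,0,0.004,0,0,0],[0,0,0.0015,0,0,0],[0,0,0,0,0,0]]]' | sed -n '2p;4p'; python3 -m jog '[[[0,0,0.001,0,0,0],[0,0,0,0,0,0]]]' | sed -n '2p;4p'; python3 -m jog '[[[0,0,0.0005,0,0,0],[0,0,0,0,0,0]]]' | sed -n '2p;4p'
```

```text
tool_pos: [0.438, 0.3594, 0.0083]
contact_force: [-0.5, -0.5, -0.7]
tool_pos: [0.4381, 0.3594, 0.0073]
contact_force: [-0.5, -0.2, -0.8]
tool_pos: [0.4381, 0.3595, 0.0069]
contact_force: [0.0, -0.3, -0.6]
```

```bash
python3 -m jog '[[[0,0,0.0005,0,0,0],[0,0,0,0,0,0]]]' | sed -n '2p;4p'; python3 -m jog '[[[0,0,0,0,0,0],[0,0,0,0,0,0],[0,0,0,0,0,0],[0,0,0,0,0,0],[0,0,0,0,0,0]]]' 0.06 20 ; python3 -m jog '[[[0,0,-0.01,0,0,0],[0,0,-0.03,0,0,0],[0,0,-0.04,0,0,0],[0,0,-0.05,0,0,0],[0,0,-0.03,0,0,0],[0.05,0,0,0,0,0],[0.05,0,0,0,0,0],[0.05,0,0,0,0,0],[0.05,0,0,0,0,0],[0,0,0,0,0,0],[0,0,0,0,0,0]]]'
python3 - <<'E'
from h import *
S,T=cam("scene"),cam("top")
s=S["frame"][170:420,150:520][:,:,::-1]; t=T["frame"][190:320,150:480][:,:,::-1]
c=np.zeros((600,740,3),np.uint8)
c[:340,:]=cv2.resize(s,(740,500),interpolation=2)[:340] if 0 else cv2.resize(s,(740,340))
c[345:600,:]=cv2.resize(t,(740,255)); cv2.imwrite("pics/end.png",c)
E
```

```text
tool_pos: [0.4382, 0.3595, 0.0068]
contact_force: [-1.0, -0.1, 5.5]
clock: 27.5
tool_pos: [0.4381, 0.3594, 0.0062]
eef_rot: [0.739, 0.674, -0.0, -0.0]
contact_force: [-0.5, -0.0, 0.2]
opening: 0.682
finger_force: 0.0
clock: 28.88
tool_pos: [0.4563, 0.5575, 0.1664]
eef_rot: [0.739, 0.674, -0.0, 0.001]
contact_force: [1.1, -1.3, -0.1]
opening: 0.683
finger_force: 0.0
```

View pics/end.png

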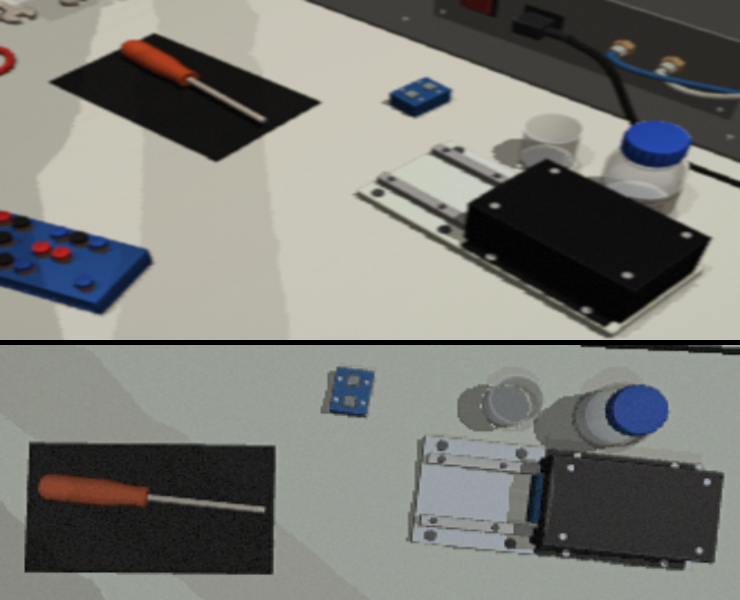

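The screwdriver lies on its mat, the block is in the hood at the stop, and the beaker and bottle are where they were. I'll step clear of the rear bottles and hand in.

```bash
python3 -m jog '[[[-0.03,-0.03,-0.01,0,0,0],[-0.03,-0.03,-0.01,0,0,0],[0,0,0,0,0,0],[0,0,0,0,0,0],[0,0,0,0,0,0]]]' && python3 -c "
from plant import *
print(finish_job())"
```

```text
clock: 29.6
tool_pos: [0.3923, 0.5046, 0.1863]
eef_rot: [0.739, 0.674, 0.001, 0.0]
contact_force: [0.5, 0.2, 0.3]
opening: 0.682
finger_force: 0.0
the job is handed in; nothing more can be done
None
```

The job is handed in: by feel the block is fully home against the hidden stop (highest push force read about 12 N), the screwdriver is back on its mat, and the bottle and beaker were not touched, at about 29.6 s on the robot's clock.

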